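Level the stockroom shelf with a clipped-in spirit level

TASK

Push the yellow spirit level, vial up, down past the two orange sprung jaws until it sits flat and about centred in its clips on the white bench-top shelf, and let go of it. Only then turn the blue knob of the shelf's levelling foot until the bubble rests centred between the two black lines. Finish while firmly pressing the level down onto the shelf with the fingers, bubble still centred, and keep pressing; leave the bottle, the jar and the carton alone.

Things in the scene. Friction and masses are not known exactly. Their poses are not given: they have to be found in the camera images.
- level_center (a point): Centre of the spirit level, half-way up: a yellow bar 200 mm long (its x axis), 22 wide, 26 high, black end caps, 0.2 to 0.33 kg, lying flat on the bench, vial up. Green vial 68 x 14 mm in the middle of the top, with a white bubble 18 mm long and two black lines 25 mm apart; the top is plain yellow from 38 to 92 mm either side of the centre. Either end may face the knob.
- bubble (a joint): Offset of the bubble from the middle of the vial along the level's x axis, in m: 0 is centred, it goes to the higher end. It moves 0.7 mm for each mrad of slope (at most 26 mm), and needs about 1.5 s to settle.
- nest (a point): Point on the tilting shelf board where the level's centre is when fully home: 13 mm above the board's top, on which the level then rests. y runs along the clips towards the knob, x across, z up. Two clips, each 16 mm wide, centred 78 mm either side along y, with 140 mm between them free for fingers. The knob end starts lower than the other, sloping 10 to 35 mrad.
- jaw_near (a joint): Sprung orange jaw, on the -x side of the clip nearer the knob, rad: 0 shut, opens outwards (0.5 at most). 36 mm high; its nose, with 45-degree flanks, overhangs the seated level's top edge by 3 mm, tip 30 mm above the board. The level pushed straight down opens both (about 0.1 rad, 5 to 12 N in all, pushing it some 6 N towards +x) and they spring shut over it.
- jaw_far (a joint): The same jaw on the clip farther from the knob. Opposite each jaw, on the +x side, is a fixed steel wall, its inner face 12 mm from the clips' mid-line, 22 mm high, leaning outwards at 25 degrees for 9 mm above that.
- foot_grip (a point): Blue knob on top of the levelling foot at the shelf's end, 232 mm from the nest along the nest's y. A bar grip 42 mm long (along this point's x axis), 14 mm thick (y) and 32 mm high, standing on a disc 44 mm across; the point lies on its upright axis, 7 mm below the top of the bar. It turns with the knob; it stands fixed in height.
- foot (a joint): Angle of the knob in rad, growing as it is turned clockwise seen from above, 0 to 4.4. Clockwise raises the knob end of the board, 10 mrad per rad, so that the bubble of the seated level moves 7 mm per rad towards the knob. It stays where it is left (friction 0.06 N m); the angle at which the board is level differs from case to case (about 2.0 to 3.2); it starts at 0 to 0.7.
- level: The spirit level as a whole (origin at the centre of its underside, x along it).
- board: White shelf board with its clips, 280 mm long, 160 deep, 12 thick, its top about 100 mm above the bench. Origin on its hinge, 10 mm below the top, at the end far from the knob; y runs towards the knob. The nest is 15 mm to -x and 115 mm to +y of it.
- syrup: Amber bottle, 52 mm across, 115 mm high, origin under its centre; leave it alone.
- jar: White jar with a blue cap, 60 mm across, 75 mm high, origin under its centre; leave it alone.
- carton: Paper medicine carton 60 x 120 x 50 mm, origin under its centre; leave it alone.
Not all that is in view belongs to the job. What is meant by the level is not pink, and is the larger of those in its own colour.

How it is judged:
By the outcome, as a careful person would: the job done as asked, in the order asked, and still so for the second after the job is handed in, while the arm keeps its last pose, push and grip.
It also fails if it takes over 72 s, if anything falls off the work surface, if the arm or the gripper's body presses on something with over 40 N, if the wrist force passes 120 N, or if a joint passes its speed limit or range.

ROBOT

A 6-joint arm with a two-finger parallel gripper is mounted at the origin on the work surface. World frame = base frame: x ahead of the robot, y to its left, z up, the work surface at z = 0. Lengths are in m, angles in rad, forces in N, time in s.
With the tool pointing down it reaches from about 0.325 to 0.9 m from the base axis. Payload 6.1 kg.
Tool frame: the origin (TCP) lies midway between the tips of the shut fingers; the grasp point (between the pads) lies 19 mm behind it; x points along the fingers, y is the direction in which the jaws open and shut, and the axes are right-handed (so a half turn about x gives the same grasp; the last joint's range is limited). The gripper opens to 85 mm and grips with 20 to 120 N. Pads are 22 mm wide; open, the fingers measure 114 mm over their backs; the gripper's body (76 mm by 85 mm) begins 54 mm behind the grasp point. The pads swing forward as they close: fully open they stand 13 mm farther back than shut.
Start: joints at [1.185, 0.22, 1.526, -0, 1.395, -0.126], TCP at [0.161, 0.604, 0.2] pointing down, gripper open.
Joint ranges: [-2.98, 2.98], [-0.91, 2.08], [0.09, 2.57], [-1.24, 4.39], [0.2, 2.65], [-2.68, 2.68]. Speed limits (rad/s): [2.57, 2.57, 3.01, 3.14, 3.14, 3.14].

INTERFACE

Orientations are given as [roll, pitch, yaw] about the fixed x, y, z axes, in that order (R = Rz(yaw) Ry(pitch) Rx(roll)).
In Python, from plant import movep, move_l, set_joints, gripper_to, hold, inverse_kinematics, observe, get_image, get_calibration, Unreachable, job_done gives the robot as it stands. Calls block until the motion is done:
- movep(position, orientation): joint-space move of the TCP to a pose.
- move_l(position, feed=0.15, rotation=None, max_force=None): straight line of the TCP; rotation=None keeps the orientation; feed is the mean speed in m/s. With max_force (N) it stops when the force on the tool has changed by that much, and returns True; else False.
- set_joints(angles): joint-space move.
- gripper_to(opening, f_grip=None): finger opening in m; f_grip is the grip in N (None keeps the last); returns when the fingers have stopped.
- hold(seconds).
- inverse_kinematics(position, orientation): joint angles nearest the present ones, or None.
- observe(): the state.
- get_image(name): name is "scene" or "top" or "wrist"; returns (picture, depth): 400x640x3 uint8, red, green, blue; 400x640 float32, m along the optical axis (not along the pixel's ray), 0 where there is no reading.
- get_calibration(name): a dict with "intrinsics" (3x3 intrinsics, pixels), "world_from_camera" (4x4, takes a point from camera to world coordinates). Camera axes: x right, y down, z forward; pixel columns grow to the right and rows downward; lengths in m; the calibration is good to about 2 mm. A picture is of the moment at which its call begins: read the wrist's pose just before it. get_calibration takes no time and is no camera call; for the wrist camera it gives the pose at the moment of the call.
A pose or a line that the arm cannot do raises Unreachable and nothing moves.
- job_done(): hands the job in, once; it reports no verdict.
The state is a dict: "time_s": time; "q": joint angles; "joint_velocities": joint speeds; "joint_torque": joint torques, N m; "eef_pos": TCP position; "tcp_rot": TCP orientation; "ft_force": force on the tool from outside, world axes, zero at the start; "torque": the same for the moment, N m; "opening": finger opening in m.
Only numpy, scipy, OpenCV 4.12 (cv2) and the standard library are available. Lean on these libraries where they do the work, as an engineer would, in place of code of your own. Each camera call takes 0.05 s, during which the arm holds its last target.

## Working session

There is one attempt and no reset: what is moved stays moved. The work goes in short steps, each a Python script; the robot and the scene stay as the last script left them, time stands still between calls to the robot, and variables do not carry over. Pictures are saved under pics/ and viewed, and the job is handed in when it is done.

```bash
ls; mkdir -p pics; python3 - <<'E'
from plant import *
import cv2, numpy as np
o=observe(); print({k:np.round(v,3) for k,v in o.items()})
for n in ("scene","top","wrist"):
    im,d=get_image(n); c=get_calibration(n)
    cv2.imwrite(f"pics/a_{n}.png",im[:,:,::-1]); np.savez(f"a_{n}.npz",im=im,d=d,K=c["intrinsics"],T=c["world_from_camera"])
    print(n,np.round(c["intrinsics"],1).tolist(),np.round(c["world_from_camera"],3).tolist(), d.min(),d.max())
E
```

```text
pics
{'time_s': np.float64(0.0), 'q': array([ 1.185,  0.221,  1.528, -0.   ,  1.395, -0.126]), 'joint_velocities': array([ 0.   , -0.   , -0.001,  0.   , -0.   ,  0.001]), 'joint_torque': array([-1.0000e-03, -4.9691e+01, -3.8938e+01, -0.0000e+00,  1.1000e-02,
        0.0000e+00]), 'eef_pos': array([0.16 , 0.603, 0.199]), 'tcp_rot': array([-1.694,  1.569, -1.954]), 'ft_force': array([-0.46 , -0.525,  0.45 ]), 'torque': array([-0.034, -0.008,  0.007]), 'opening': np.float64(0.085)}
scene [[424.4, 0.0, 322.3], [0.0, 424.4, 199.3], [0.0, 0.0, 1.0]] [[-0.142, 0.604, -0.784, 1.505], [0.99, 0.088, -0.112, 0.092], [0.001, -0.792, -0.611, 0.948], [0.0, 0.0, 0.0, 1.0]] 0.0 3.3852766
top [[464.5, 0.0, 317.6], [0.0, 464.5, 212.1], [0.0, 0.0, 1.0]] [[0.081, -0.976, 0.202, 0.157], [-0.997, -0.081, 0.011, -0.074], [0.006, -0.202, -0.979, 1.525], [0.0, 0.0, 0.0, 1.0]] 0.0 2.5833395
wrist [[309.1, 0.0, 319.1], [0.0, 309.1, 197.8], [0.0, 0.0, 1.0]] [[0.257, 0.919, 0.298, 0.084], [0.966, -0.244, -0.081, 0.624], [-0.002, 0.309, -0.951, 0.373], [0.0, 0.0, 0.0, 1.0]] 0.0 1.5046071
```

View pics/a_scene.png

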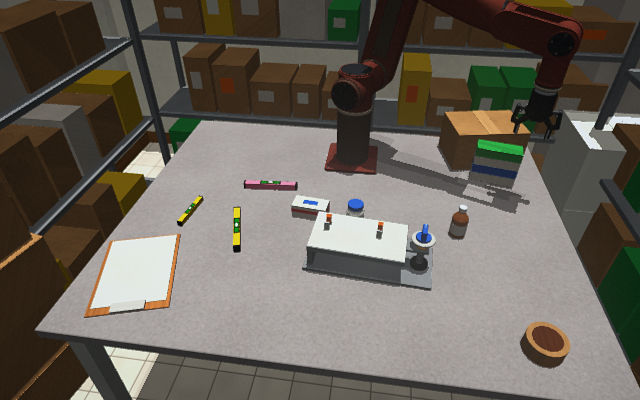

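View pics/a_top.png

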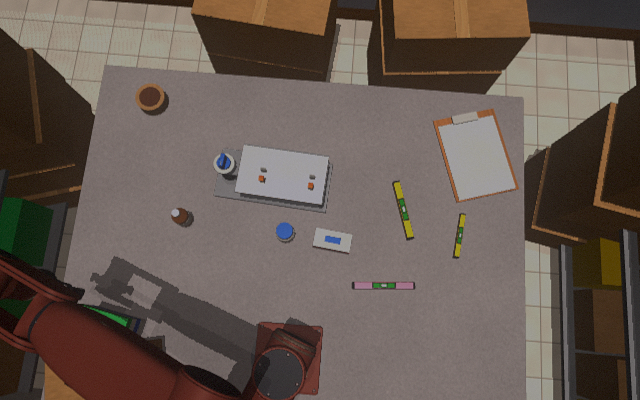

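View pics/a_wrist.png

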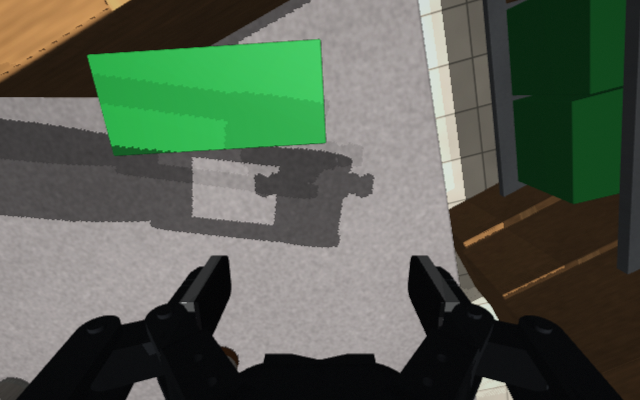

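The top view shows the large yellow level at about (403,210), with a small yellow decoy at (460,235) and a pink one at (384,286). The board is at (283,175), its orange jaws at (262,179) and (310,185), and the blue knob at (224,160). I'll measure these next.

```bash
cat > h.py <<'E'
import numpy as np, cv2
def load(n):
    z=np.load(n); return z["im"],z["d"],z["K"],z["T"]
def ray(uv,K,T,z):
    d=T[:3,:3]@np.linalg.solve(K,np.array([uv[0],uv[1],1.])); o=T[:3,3]
    return o+d*(z-o[2])/d[2]
def dep(uv,d,K,T):
    u,v=int(round(uv[0])),int(round(uv[1])); p=np.linalg.solve(K,np.array([uv[0],uv[1],1.]))*d[v,u]
    return T[:3,:3]@p+T[:3,3]
def comps(im,name,amin=8):
    h=cv2.cvtColor(im,cv2.COLOR_RGB2HSV)
    r={"yellow":((22,120,60),(35,255,255)),"orange":((3,170,120),(14,255,255)),"blue":((105,150,60),(125,255,255)),"green":((45,100,40),(80,255,255))}[name]
    m=cv2.inRange(h,*r); n,l,s,c=cv2.connectedComponentsWithStats(m)
    return [(s[i],c[i],l==i) for i in range(1,n) if s[i][4]>=amin]
E
python3 - <<'E'
from h import *
for n in ("top","scene"):
    im,d,K,T=load(f"a_{n}.npz")
    for c,z in (("yellow",.026),("orange",.13),("blue",.15),("green",.026)):
        for s,cc,m in comps(im,c):
            if n=="top" and not(90<cc[1]<300 and 100<cc[0]<530): continue
            if n=="scene" and not(170<cc[1]<300 and 170<cc[0]<480): continue
            print(n,c,s.tolist(),np.round(cc,1),"ray",np.round(ray(cc,K,T,z),3),"dep",np.round(dep(cc,d,K,T),3))
E
```

```text
top yellow [394, 182, 10, 17, 106] [398.3 190.1] ray [ 0.563 -0.319  0.026] dep [ 0.562 -0.318  0.029]
top yellow [459, 214, 7, 14, 64] [461.9 220.3] ray [ 0.478 -0.532  0.026] dep [ 0.479 -0.534  0.021]
top yellow [403, 219, 11, 19, 117] [408.  228.1] ray [ 0.437 -0.356  0.026] dep [ 0.438 -0.357  0.021]
top yellow [455, 243, 6, 14, 66] [457.4 249.5] ray [ 0.38  -0.519  0.026] dep [ 0.381 -0.522  0.017]
top orange [259, 176, 5, 5, 18] [260.9 177.9] ray [0.538 0.127 0.13 ] dep [0.538 0.127 0.131]
top orange [308, 183, 5, 5, 21] [310.4 185. ] ray [ 0.528 -0.029  0.13 ] dep [ 0.529 -0.029  0.127]
top blue [217, 154, 8, 12, 51] [220.5 159.5] ray [0.582 0.254 0.15 ] dep [0.58  0.253 0.156]
top blue [224, 158, 6, 11, 37] [227.1 163.2] ray [0.571 0.233 0.15 ] dep [0.578 0.238 0.127]
top blue [276, 223, 16, 16, 198] [284.  230.4] ray [0.377 0.038 0.15 ] dep [0.389 0.044 0.071]
top blue [325, 236, 16, 8, 75] [332.5 239.4] ray [ 0.361 -0.109  0.15 ] dep [ 0.375 -0.112  0.055]
top green [399, 199, 9, 21, 72] [403.2 208.9] ray [ 0.5   -0.338  0.026] dep [ 0.499 -0.337  0.029]
top green [459, 22
[... 982 characters left out ...]
.075]
scene blue [303, 200, 15, 5, 42] [310.1 201.9] ray [ 0.5   -0.089  0.15 ] dep [ 0.377 -0.111  0.053]
scene blue [423, 224, 8, 18, 74] [426.3 232.9] ray [0.592 0.255 0.15 ] dep [0.603 0.253 0.16 ]
scene blue [416, 232, 6, 9, 34] [418.8 235.6] ray [0.606 0.234 0.15 ] dep [0.579 0.238 0.126]
scene green [261, 181, 7, 2, 14] [264.  181.5] ray [ 0.245 -0.31   0.026] dep [ 0.249 -0.308  0.029]
scene green [272, 181, 8, 3, 17] [275.4 182.1] ray [ 0.243 -0.266  0.026] dep [ 0.246 -0.265  0.028]
scene green [186, 204, 9, 9, 23] [189.7 207.9] ray [ 0.437 -0.525  0.026] dep [ 0.435 -0.526  0.024]
scene green [234, 218, 5, 14, 56] [236.  224.7] ray [ 0.499 -0.339  0.026] dep [ 0.505 -0.337  0.031]
```

```bash
python3 - <<'E'
from h import *
im,d,K,T=load("a_top.npz")
c=im[130:250,190:440]; cv2.imwrite("pics/a_crop.png",cv2.resize(c,None,fx=3.2,fy=3.2,interpolation=cv2.INTER_NEAREST)[:,:,::-1])
vv,uu=np.mgrid[0:400,0:640]
P=np.stack([uu,vv,np.ones_like(uu)],-1)@np.linalg.inv(K).T*d[...,None]@T[:3,:3].T+T[:3,3]
g=(P[...,2]>.085)&(P[...,2]<.125)&(im.min(-1)>170)&(uu>225)&(uu<345)&(vv>130)&(vv<220)
m=cv2.morphologyEx(g.astype(np.uint8),cv2.MORPH_CLOSE,np.ones((5,5)))
Q=P[g]; A=np.c_[Q[:,:2],np.ones(len(Q))]
co,*_=np.linalg.lstsq(A,Q[:,2],rcond=None); r=Q[:,2]-A@co
print(len(Q),co,r.std())
print(cv2.minAreaRect(Q[:,:2].astype(np.float32)))
print(cv2.boxPoints(cv2.minAreaRect(Q[:,:2].astype(np.float32))))
E
```

```text
0 [0. 0. 0.] nan
((0.0, 0.0), (0.0, 0.0), 0.0)
[[0. 0.]
 [0. 0.]
 [0. 0.]
 [0. 0.]]
  ret = _var(a, axis=axis, dtype=dtype, out=out, ddof=ddof,
  arrmean = um.true_divide(arrmean, div, out=arrmean,
  ret = ret.dtype.type(ret / rcount)
```

```bash
cat >> h.py <<'E'
from plant import *
HP=np.pi/2
def O(yaw): return [0,HP,yaw]
def snap(n,tag,view=True):
    c=get_calibration(n); im,d=get_image(n)
    cv2.imwrite(f"pics/{tag}.png",im[:,:,::-1]); np.savez(f"{tag}.npz",im=im,d=d,K=c["intrinsics"],T=c["world_from_camera"])
    return im,d,c["intrinsics"],c["world_from_camera"]
def st():
    o=observe(); print("t %.2f"%o["time_s"],"p",np.round(o["eef_pos"],4),"q",np.round(o["q"],2),"F",np.round(o["ft_force"],1),"op %.4f"%o["opening"])
E
python3 - <<'E'
from h import *
for p,y in (((.50,.12,.26),-.06),((.5,-.338,.15),.286),((.547,.048,.2),1.51),((.547,.048,.2),-1.63),((.56,.28,.2),0),((.56,.28,.2),1.57),((.56,.28,.2),-1.57)):
    q=inverse_kinematics(p,O(y)); print(p,y,None if q is None else np.round(q,2))
movep((.50,.12,.26),O(-.06)); st(); snap("wrist","b1")
movep((.46,-.338,.2),O(.286)); st(); snap("wrist","b2")
E
```

```text
(0.5, 0.12, 0.26) -0.06 [ 0.08 -0.08  1.73 -0.    1.49 -1.43]
(0.5, -0.338, 0.15) 0.286 [-0.73  0.21  1.64  0.    1.3  -2.58]
(0.547, 0.048, 0.2) 1.51 None
(0.547, 0.048, 0.2) -1.63 [-0.06  0.04  1.73 -0.    1.38  0.  ]
(0.56, 0.28, 0.2) 0 [ 0.34  0.22  1.52 -0.    1.39 -1.23]
(0.56, 0.28, 0.2) 1.57 None
(0.56, 0.28, 0.2) -1.57 [ 0.34  0.22  1.52 -0.    1.39  0.34]
t 2.28 p [0.4999 0.1207 0.2599] q [ 0.08 -0.08  1.73  0.    1.49 -1.43] F [ 0.5 -0.1 -0.1] op 0.0854
t 4.03 p [ 0.4606 -0.3372  0.2002] q [-0.77  0.09  1.67  0.    1.38 -2.63] F [-0.1  0.1 -0.2] op 0.0853
```

View pics/b1.png

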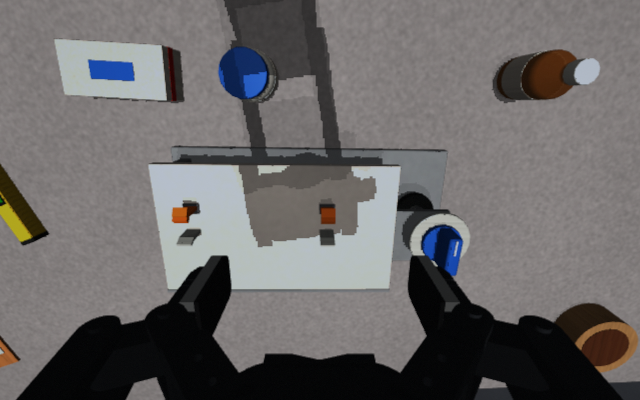

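View pics/b2.png

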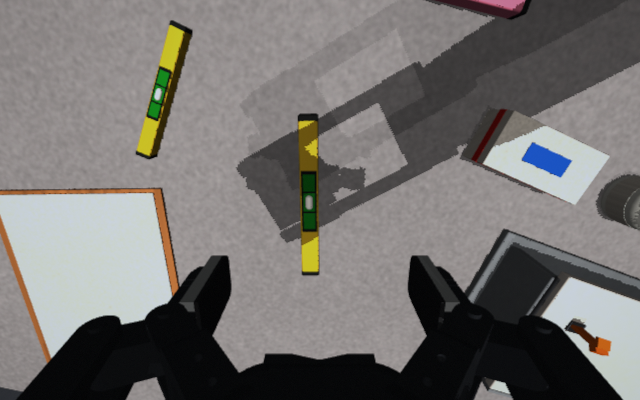

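b1 shows the jaws at (180,214) and (328,214), the walls below them at (188,238) and (328,239), and the knob bar at about (443,247). In b2 the level is centred near (309,194) and nearly square to the gripper. I'll refine these positions next.

```bash
python3 - <<'E'
from h import *
im,d,K,T=load("b2.npz")
h=cv2.cvtColor(im,cv2.COLOR_RGB2HSV)
m=cv2.inRange(h,(20,100,40),(85,255,255)); 
mm=np.zeros_like(m); mm[100:285,285:335]=m[100:285,285:335]
pts=np.argwhere(mm)[:,::-1]
# per-row edges -> top edges
rows=[(v,pts[pts[:,1]==v][:,0].min(),pts[pts[:,1]==v][:,0].max()) for v in range(122,272,10) if (pts[:,1]==v).any()]
L=[];
for v,a,b in rows:
    pa,pb=ray((a-.0,v),K,T,.026),ray((b+1.,v),K,T,.026); L.append(np.r_[pa[:2],pb[:2],np.linalg.norm(pa-pb)])
print(np.round(np.array(L)*1e3,1))
L=np.array(L); mid=(L[:,:2]+L[:,2:4])/2
vx,vy,x0,y0=cv2.fitLine(mid.astype(np.float32),cv2.DIST_L2,0,0.01,0.01).ravel(); print("axis yaw",np.arctan2(vy,vx), x0,y0)
for c in ("yellow","green"):
    for s,cc,k in comps(im,c,100):
        if 285<cc[0]<335: print(c,s,np.round(cc,1),np.round(ray(cc,K,T,.026),4), np.round(ray((cc[0],s[1]),K,T,.026),4),np.round(ray((cc[0],s[1]+s[3]),K,T,.026),4))
a=im[100:290,270:350]; b=cv2.resize(a,None,fx=3,fy=3,interpolation=cv2.INTER_NEAREST)
cv2.imwrite("pics/b2c.png",b[:,:,::-1])
im,d,K,T=load("b1.npz")
a=im[140:300,140:490]; b=cv2.resize(a,None,fx=2.28,fy=2.28,interpolation=cv2.INTER_NEAREST)
cv2.imwrite("pics/b1c.png",b[:,:,::-1])
E
```

```text
[[ 415.5 -375.2  409.3 -354.2   21.9]
 [ 425.8 -372.4  419.6 -351.2   22.1]
 [ 436.4 -369.5  430.1 -348.1   22.3]
 [ 446.9 -365.5  440.9 -344.9   21.4]
 [ 457.9 -362.5  451.8 -341.7   21.6]
 [ 469.2 -359.4  463.  -338.4   21.9]
 [ 480.7 -356.2  474.4 -335.1   22.1]
 [ 492.1 -351.9  485.7 -330.5   22.3]
 [ 504.  -348.6  497.6 -327.    22.6]
 [ 516.2 -345.3  509.8 -323.4   22.8]
 [ 528.4 -340.7  522.2 -319.7   21.8]
 [ 541.1 -337.2  534.9 -316.    22.1]
 [ 554.2 -333.6  547.8 -312.2   22.3]
 [ 567.5 -329.9  561.1 -308.3   22.6]
 [ 580.8 -324.9  574.6 -304.3   21.5]]
axis yaw 0.29518804 0.491318 -0.340917
yellow [ 298  120   21  153 1827] [308.6 191. ] [ 0.4881 -0.3426  0.026 ] [ 0.4101 -0.3647  0.026 ] [ 0.5937 -0.3126  0.026 ]
green [303 175  12  16 189] [308.5 182.5] [ 0.4781 -0.3455  0.026 ] [ 0.4695 -0.3479  0.026 ] [ 0.488  -0.3426  0.026 ]
green [303 193  12  19 118] [308.6 202. ] [ 0.5011 -0.3389  0.026 ] [ 0.4904 -0.3419  0.026 ] [ 0.5133 -0.3354  0.026 ]
green [303 213  13  16 184] [308.8 220.3] [ 0.5236 -0.3322  0.026 ] [ 0.5145 -0.3348  0.026 ] [ 0.5346 -0.3291  0.026 ]
```

View pics/b1c.png

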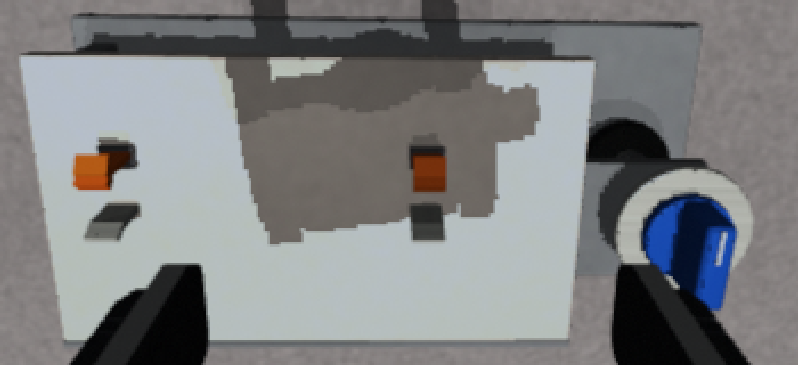

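View pics/b2c.png

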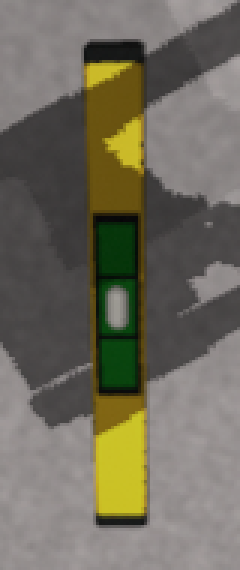

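```bash
python3 - <<'E'
from h import *
im,d,K,T=load("b1.npz")
vv,uu=np.mgrid[0:400,0:640]
P=np.stack([uu,vv,np.ones_like(uu)],-1)@np.linalg.inv(K).T*d[...,None]@T[:3,:3].T+T[:3,3]
g=(d>0)&(P[...,2]>.07)&(P[...,2]<.12)&(uu>145)&(uu<405)&(vv>160)&(vv<290)&(cv2.cvtColor(im,cv2.COLOR_RGB2HSV)[...,1]<60)
g=cv2.erode(g.astype(np.uint8),np.ones((3,3)))>0
Q=P[g]
for _ in range(4):
    A=np.c_[Q[:,:2],np.ones(len(Q))]; co,*_=np.linalg.lstsq(A,Q[:,2],rcond=None); r=Q[:,2]-A@co; Q=Q[abs(r)<max(.002,2.5*r.std())]
print(len(Q),co,r.std())
n=np.r_[-co[:2],1]; n/=np.linalg.norm(n)
def onb(uv,h=0):
    dd=T[:3,:3]@np.linalg.solve(K,np.array([uv[0],uv[1],1.])); o=T[:3,3]
    t=(co[0]*o[0]+co[1]*o[1]+co[2]+h-o[2])/(dd[2]-co[0]*dd[0]-co[1]*dd[1]); return o+t*dd
# corners from crop px /2.28 + offset
S=lambda x,y:(140+x/2.28,140+y/2.28)
for k,(x,y) in dict(far_nearRobot=(22,54),knob_nearRobot=(594,60),knob_away=(570,340),far_away=(64,340)).items(): print(k,np.round(onb(S(x,y)),4))
for k,(x,y,h) in dict(jawF_L=(75,154,.036),jawF_R=(110,154,.036),jawF_L2=(74,189,.036),jawF_R2=(110,189,.036),jawN_L=(412,155,.036),jawN_R=(446,155,.036),jawN_L2=(412,191,.03),jawN_R2=(446,191,.03),wallN_L=(412,206,.031),wallN_R=(444,206,.031),wallF=(104,206,.031),wallFR=(139,206,.031)).items(): print(k,np.round(onb(S(x,y),h),4), np.round(dep(S(x,y),d,K,T),4))
# profile of heights along near clip column
for u in (180,328):
  for v in range(196,252,2): print(u,v,im[v,u],np.round(P[v,u],4), round(float(P[v,u,2]-(co[0]*P[v,u,0]+co[1]*P[v,u,1]+co[2])),4))
E
```

```text
25318 [-0.00185394 -0.02179127  0.09918814] 0.0006976612235489549
far_nearRobot [ 0.4784 -0.0646  0.0997]
knob_nearRobot [0.4989 0.2113 0.0937]
knob_away [0.6583 0.2014 0.0936]
far_away [ 0.6377 -0.0779  0.0997]
jawF_L [ 0.5188 -0.0312  0.1349] [ 0.5208 -0.0343  0.1289]
jawF_R [ 0.5199 -0.0156  0.1346] [ 0.523  -0.0201  0.125 ]
jawF_L2 [ 0.5356 -0.0351  0.135 ] [ 0.5497 -0.0547  0.0983]
jawF_R2 [ 0.5367 -0.0188  0.1346] [ 0.5511 -0.0366  0.0977]
jawN_L [0.5294 0.12   0.1316] [0.5397 0.1195 0.1032]
jawN_R [0.5304 0.1354 0.1313] [0.5437 0.1367 0.0949]
jawN_L2 [0.5496 0.1188 0.1256] [0.5621 0.1183 0.0957]
jawN_R2 [0.5507 0.1349 0.1252] [0.5635 0.1359 0.0948]
wallN_L [0.5568 0.1184 0.1266] [0.5684 0.1179 0.1005]
wallN_R [0.5579 0.1336 0.1262] [0.5714 0.1344 0.096 ]
wallF [ 0.5469 -0.0256  0.1297] [ 0.5574 -0.038   0.1048]
wallFR [ 0.5481 -0.0094  0.1294] [ 0.5608 -0.0229  0.0989]
180 196 [181 190 200] [ 0.5177 -0.0396  0.0979] -0.0011
180 198 [181 190 202] [ 0.5197 -0.0395  0.099 ] -0.0001
180 200 [182 190 201] [ 0.5217 -0.0393  0.1004] 0.0014
180 202 [182 191 199] [ 0.5242 -0.04    0.1 
[... 2045 characters left out ...]
 224 [105  90  82] [0.5628 0.1268 0.096 ] 0.0007
328 226 [110 105 100] [0.5653 0.1267 0.0961] 0.0007
328 228 [95 91 86] [0.5683 0.1266 0.095 ] -0.0004
328 230 [42 42 40] [0.5694 0.1264 0.0985] 0.0031
328 232 [37 38 37] [0.5695 0.1263 0.104 ] 0.0086
328 234 [37 38 37] [0.5688 0.1261 0.1108] 0.0154
328 236 [36 37 36] [0.5686 0.126  0.1166] 0.0212
328 238 [58 60 57] [0.5704 0.1259 0.118 ] 0.0226
328 240 [59 61 58] [0.5712 0.1257 0.1215] 0.0261
328 242 [59 59 57] [0.5721 0.1256 0.1247] 0.0293
328 244 [69 70 68] [0.5731 0.1255 0.1274] 0.0321
328 246 [172 177 176] [0.5914 0.1254 0.0961] 0.0008
328 248 [181 190 192] [0.5954 0.1253 0.0935] -0.0018
328 250 [183 191 192] [0.5975 0.1251 0.0948] -0.0005
```

Depth agrees with the given sizes. The board tops out at about 0.097 with a slope of 21.8 mrad. The clips are 156.7 mm apart, and the walls put the nest at about (0.551, 0.048). I'll grasp the level now.

```bash
cat >> h.py <<'E'
from scipy.spatial.transform import Rotation as Ro
BY=-0.075; SL=np.array([-.00185,-.0218])
def board_R(yaw=BY):
    n=np.r_[-SL,1]; n/=np.linalg.norm(n)
    by=np.array([-np.sin(yaw),np.cos(yaw),0]); by-=n*(by@n); by/=np.linalg.norm(by)
    bx=np.cross(by,n); return bx,by,n
def tool_rpy(x,y):
    R=np.c_[x,y,np.cross(x,y)]; return Ro.from_matrix(R).as_euler("xyz").tolist()
E
python3 - <<'E'
from h import *
bx,by,n=board_R(); r=tool_rpy(-n,bx); print(r)
yaw=.295-np.pi
movep((.5013,-.338,.10),O(yaw)); move_l((.5013,-.338,.006),feed=.1); st()
gripper_to(.0,70); st(); snap("wrist","c0")
move_l((.5013,-.338,.16),feed=.2); st()
print(inverse_kinematics((.551,.048,.16),r))
movep((.551,.048,.17),r); hold(.3); st(); snap("wrist","c1");snap("scene","c1s")
E
```

```text
[-0.009661856803100832, 1.5489214596904088, -1.6554558721873427]
t 7.85 p [ 0.5019 -0.3385  0.0068] q [-0.72  0.38  1.72 -0.    1.04  0.55] F [0.2 0.4 0.5] op 0.0853
t 8.62 p [ 0.5013 -0.338   0.006 ] q [-0.72  0.38  1.72  0.    1.04  0.55] F [-0.4 -0.4  0.3] op 0.0002
t 9.58 p [ 0.5006 -0.3374  0.1585] q [-0.72  0.2   1.63 -0.    1.31  0.55] F [-0.6 -0.1 -0.5] op 0.0001
[-0.04115295  0.0851114   1.75550389 -0.02266832  1.30199471  0.03987626]
t 11.33 p [0.5511 0.0472 0.17  ] q [-0.04  0.08  1.75 -0.02  1.32  0.04] F [ 0.7 -1.  -0. ] op 0.0000
```

View pics/c0.png

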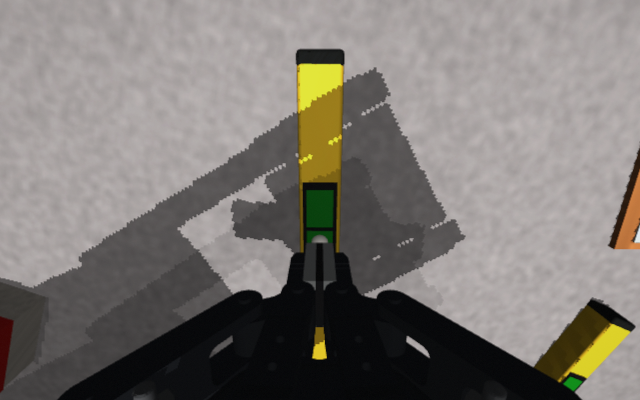

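View pics/c1s.png

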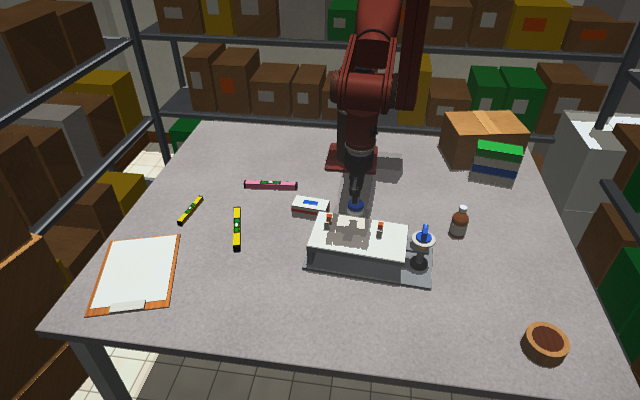

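View pics/c1.png

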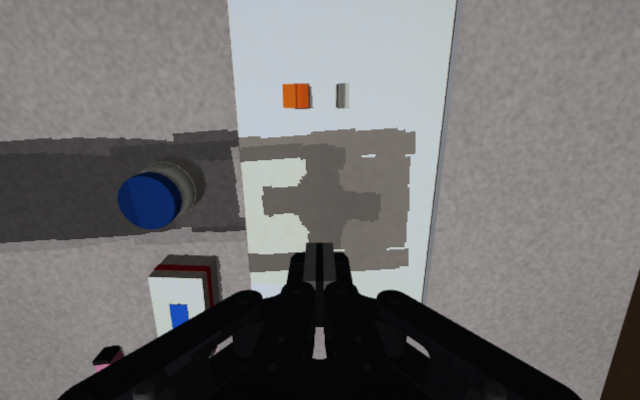

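c0 shows the shut fingers above the vial at (320,245), and the level hasn't moved. So the gripper closed over the top of the bar, and I need to find out why.

```bash
python3 - <<'E'
from h import *
im,d,K,T=load("c0.npz")
print(T.round(4))
for uv in ((320,90),(320,160),(320,215),(150,100),(500,100),(312,246),(328,246),(314,255),(328,258),(314,280),(328,280),(305,262),(335,262),(310,270),(290,290)): print(uv,im[uv[1],uv[0]],d[uv[1],uv[0]],dep(uv,d,K,T).round(4))
im,d,K,T=load("b1.npz"); print(T.round(4))
for uv in ((222,262),(222,290),(415,262),(418,290),(210,300)): print(uv,d[uv[1],uv[0]],dep(uv,d,K,T).round(4))
E
```

```text
[[ 2.909e-01 -9.097e-01 -2.964e-01  5.770e-01]
 [-9.567e-01 -2.765e-01 -9.040e-02 -3.154e-01]
 [ 3.000e-04  3.099e-01 -9.508e-01  1.792e-01]
 [ 0.000e+00  0.000e+00  0.000e+00  1.000e+00]]
(320, 90) [227 229  57] 0.14538178 [ 0.5802 -0.315   0.0252]
(320, 160) [154 125  27] 0.15516722 [ 0.5484 -0.3246  0.0258]
(320, 215) [10 66 15] 0.1635625 [ 0.5204 -0.3332  0.0265]
(150, 100) [167 162 161] 0.1717094 [ 0.5482 -0.2261 -0.001 ]
(500, 100) [170 164 163] 0.1712337 [ 6.047e-01 -4.118e-01 -4.000e-04]
(312, 246) [46 48 48] 0.14960136 [ 0.5105 -0.3321  0.0442]
(328, 246) [45 46 46] 0.14983366 [ 0.5126 -0.3396  0.0439]
(314, 255) [46 47 47] 0.14002815 [ 0.5113 -0.333   0.0541]
(328, 258) [46 48 47] 0.13816914 [ 0.5128 -0.3392  0.0561]
(314, 280) [53 55 55] 0.12143368 [ 0.5111 -0.3334  0.0737]
(328, 280) [53 55 55] 0.12193373 [ 0.5124 -0.3388  0.0733]
(305, 262) [46 46 46] 0.13567513 [ 0.5094 -0.3296  0.0589]
(335, 262) [12 13 15] 0.1429485 [ 0.5098 -0.3436  0.0525]
(310, 270) [45 46 46] 0.12847194 [ 0.5105 -0.3317  0.0663]
(290, 290) [ 8  9 10] 0.11352275 [ 0.5095 -0.3248  0.0817]
[[ 5.890e-02  9.495e-01  3.081e-01  4.205e-01]
 [ 9.983e-01 -5.590e-02 -1.850e-02  1.248e-01]
 [-3.000e-04  3.087e-01 -9.512e-01  4.331e-01]
 [ 0.000e+00  0.000e+00  0.000e+00  1.000e+00]]
(222, 262) 0.13708131 [0.4873 0.0777 0.3115]
(222, 290) 0.13525283 [0.498  0.0777 0.3169]
(415, 262) 0.13769369 [0.4926 0.1633 0.311 ]
(418, 290) 0.13451898 [0.5026 0.1631 0.3176]
(210, 300) 0.12146858 [0.4936 0.0775 0.33  ]
```

By depth, the fingertips sit about 35 mm behind the reported TCP, while the bench and the level read at the correct height. The closing without contact fits that. I'll confirm it with a light touch on the bench.

```bash
python3 - <<'E'
from h import *
yaw=.295-np.pi
movep((.53,-.23,.04),O(yaw)); st()
print(move_l((.53,-.23,-.05),feed=.05,max_force=5)); st()
c=snap("wrist","d0")
for uv in ((312,244),(312,250),(328,246)): print(dep(uv,c[1],c[2],c[3]).round(4))
move_l((.53,-.23,.03),feed=.2); st()
E
```

```text
t 12.61 p [ 0.5307 -0.2294  0.0406] q [-0.54  0.28  1.78  0.    1.09  0.73] F [ 0.2 -0.2  0.4] op 0.0001
True
t 13.90 p [ 0.5298 -0.2299 -0.0309] q [-0.55  0.39  1.8  -0.    0.96  0.73] F [-2.9  1.8  8. ] op -0.0000
[ 0.5389 -0.2241  0.005 ]
[ 0.5395 -0.224   0.0123]
[ 0.5416 -0.2314  0.0079]
t 14.41 p [ 0.5306 -0.2303  0.0305] q [-0.55  0.29  1.78 -0.    1.07  0.73] F [ 0.  -0.1  0. ] op 0.0004
```

The touch came at a reported TCP of z = -0.031 with the tips on the bench, so the tool is effectively 31 mm shorter than stated. From here on every command includes that offset, and I'll grasp again.

```bash
cat >> h.py <<'E'
TO=0.031
def cmd(tip,rpy):  # real tip -> commanded TCP
    return (np.array(tip)+TO*Ro.from_euler("xyz",rpy).as_matrix()[:,0]).tolist()
E
python3 - <<'E'
from h import *
bx,by,n=board_R(); r=tool_rpy(-n,bx)
o=O(.295-np.pi)
gripper_to(.06)
movep(cmd((.5013,-.338,.05),o),o); print(move_l(cmd((.5013,-.338,.006),o),feed=.1,max_force=10)); st()
gripper_to(.0,70); st()
move_l(cmd((.5013,-.338,.05),o),feed=.2); st(); snap("wrist","e0")
E
```

```text
False
t 16.12 p [ 0.5014 -0.3375 -0.0253] q [-0.72  0.43  1.73  0.    0.99  0.55] F [-0.1  0.   0.5] op 0.0602
t 16.56 p [ 0.502  -0.3386 -0.0239] q [-0.72  0.43  1.72  0.    0.99  0.55] F [-0.8  0.3  4.9] op 0.0203
t 16.93 p [ 0.5019 -0.3386  0.0195] q [-0.72  0.36  1.71 -0.    1.06  0.55] F [-0.6  1.3 -2.3] op 0.0202
```

View pics/e0.png

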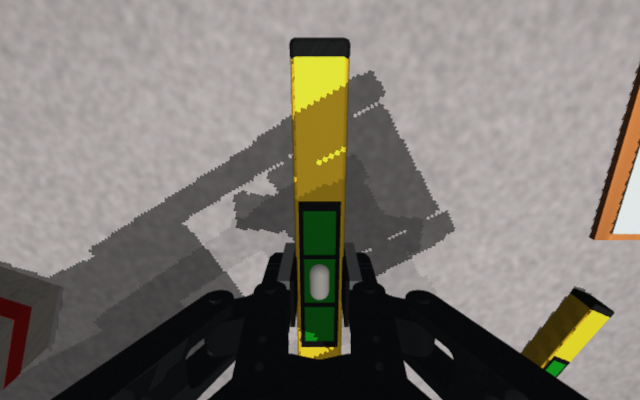

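```bash
python3 - <<'E'
from h import *
im,d,K,T=load("e0.npz")
for uv in ((320,46),(320,75),(320,100),(320,150),(320,190),(310,235),(330,235),(320,215)): print(uv,dep(uv,d,K,T).round(4))
h=cv2.cvtColor(im,cv2.COLOR_RGB2HSV)
for v in (70,90,110,140,170,190):
    row=np.where((h[v,:,1]>100)&(h[v,:,0]>18)&(h[v,:,0]<36)&(np.arange(640)>260)&(np.arange(640)<380))[0]; a,b=row.min(),row.max()+1
    pa,pb=dep((a+2,v),d,K,T),0; z=pa[2]; A,B=ray((a,v),K,T,.0695),ray((b,v),K,T,.0695); print(v,a,b,((A+B)/2).round(4),np.linalg.norm(A-B).round(4))
# vial ends
g=(h[...,0]>45)&(h[...,0]<80)&(h[...,1]>100); col=np.where(g[:,312])[0]; print(col.min(),col.max(),ray((320,203),K,T,.0695).round(4),ray((320,345),K,T,.0695).round(4), ray((320,282),K,T,.0695).round(4))
E
```

```text
(320, 46) [ 0.5944 -0.3112  0.0698]
(320, 75) [ 0.5851 -0.314   0.0688]
(320, 100) [ 0.5773 -0.3158  0.1928]
(320, 150) [ 0.5583 -0.3222  0.0684]
(320, 190) [ 0.5425 -0.327   0.0696]
(310, 235) [ 0.5223 -0.3287  0.071 ]
(330, 235) [ 0.5242 -0.3372  0.0696]
(320, 215) [ 0.5321 -0.3302  0.0701]
70 291 349 [ 0.5867 -0.3135  0.0695] 0.0214
90 291 348 [ 0.58   -0.3154  0.0695] 0.0215
110 292 348 [ 0.5731 -0.3177  0.0695] 0.0215
140 292 347 [ 0.5621 -0.3208  0.0695] 0.0217
170 293 346 [ 0.5506 -0.3244  0.0695] 0.0216
190 294 346 [ 0.5425 -0.327   0.0695] 0.0216
210 341 [ 0.537  -0.3287  0.0695] [ 0.4658 -0.3504  0.0695] [ 0.5003 -0.3399  0.0695]
```

```bash
python3 - <<'E'
from h import *
im,d,K,T=load("c1.npz"); print(T.round(4))
for v in (88,96,104):
  for u in list(range(304,314,2))+list(range(332,352,1)):
    p=dep((u,v),d,K,T); print(v,u,im[v,u],p.round(4))
bx,by,n=board_R()
for uv in ((312,243),(328,243),(312,246),(328,246),(312,250),(328,250)): print(uv,dep(uv,d,K,T).round(4))
cv2.imwrite("pics/c1c.png",cv2.resize(im[70:290,220:420],None,fx=2.7,fy=2.7,interpolation=cv2.INTER_NEAREST)[:,:,::-1])
E
```

```text
[[ 9.971e-01 -7.170e-02 -2.580e-02  5.573e-01]
 [-7.620e-02 -9.411e-01 -3.295e-01  1.296e-01]
 [-7.000e-04  3.305e-01 -9.438e-01  3.414e-01]
 [ 0.000e+00  0.000e+00  0.000e+00  1.000e+00]]
88 304 [177  72  18] [0.5474 0.1313 0.127 ]
88 306 [176  71  18] [0.5488 0.1312 0.1279]
88 308 [110  54  31] [0.55   0.1311 0.1259]
88 310 [119 115 109] [0.5504 0.1312 0.0953]
88 312 [191 199 206] [0.5519 0.1311 0.0955]
88 332 [192 201 206] [0.5669 0.13   0.095 ]
88 333 [192 201 206] [0.5676 0.1299 0.0956]
88 334 [191 199 200] [0.5684 0.1298 0.0956]
88 335 [178 182 174] [0.5692 0.1298 0.0943]
88 336 [121 124 118] [0.5699 0.1297 0.0958]
88 337 [55 57 54] [0.5701 0.1297 0.1054]
88 338 [85 87 84] [0.5701 0.1296 0.1184]
88 339 [103 105 101] [0.5707 0.1296 0.1193]
88 340 [102 104 100] [0.5713 0.1295 0.1207]
88 341 [ 99 101  96] [0.5718 0.1295 0.1224]
88 342 [ 99 100  96] [0.5725 0.1294 0.1223]
88 343 [102 104  99] [0.573  0.1294 0.1245]
88 344 [112 114 109] [0.5736 0.1293 0.1254]
88 345 [143 145 140] [0.5742 0.1293 0.1265]
88 346 [170 173 167] [0.575  0.1292 0.1248]
88 347 [170 172 166] [0.5756 0.1292 0
[... 1896 characters left out ...]
]
104 341 [ 99 101  97] [0.5712 0.1193 0.1234]
104 342 [100 101  98] [0.5719 0.1192 0.1238]
104 343 [103 104 101] [0.5724 0.1193 0.1258]
104 344 [120 121 116] [0.573  0.1193 0.1263]
104 345 [151 153 148] [0.5737 0.1192 0.127 ]
104 346 [170 172 167] [0.5744 0.1191 0.1255]
104 347 [170 173 167] [0.575  0.1192 0.1274]
104 348 [176 181 179] [0.5756 0.1191 0.127 ]
104 349 [189 197 200] [0.5792 0.1175 0.0946]
104 350 [192 201 206] [0.5799 0.1174 0.0954]
104 351 [192 201 206] [0.5807 0.1173 0.0944]
(312, 243) [0.5483 0.0586 0.2049]
(328, 243) [0.5562 0.0585 0.2057]
(312, 246) [0.5484 0.0585 0.2078]
(328, 246) [0.5561 0.0584 0.2086]
(312, 250) [0.5485 0.0586 0.2119]
(328, 250) [0.556  0.0589 0.2135]
```

View pics/c1c.png

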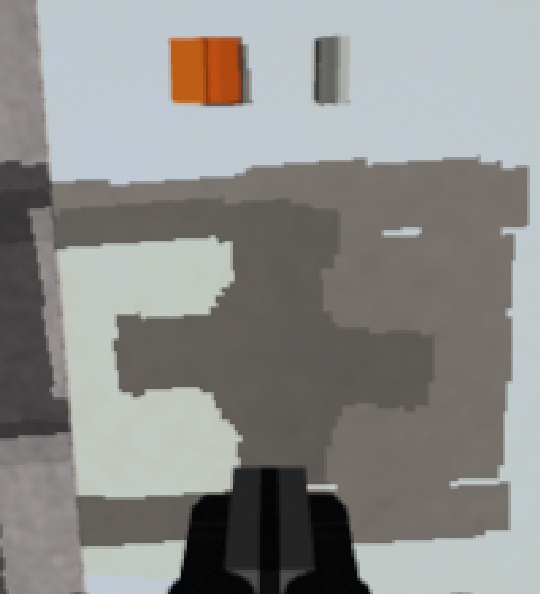

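All estimates put the nest near (0.5508, 0.0480), with a camera bias of about 1 mm. The level is held with its underside about 6.3 mm below the tips, and next I'll carry it over.

```bash
python3 - <<'E'
from h import *
bx,by,n=board_R(); r=tool_rpy(-n,bx); o=O(.295-np.pi)
N=np.array([.5508,.0480,.0971])
move_l(cmd((.5013,-.338,.17),o),feed=.3)
movep(cmd(N+n*.075,r),r); move_l(cmd(N+n*.048,r),feed=.1); hold(.2); st(); snap("wrist","f0"); snap("scene","f0s")
E
```

```text
t 19.59 p [0.5515 0.0482 0.1149] q [-0.04  0.13  1.8  -0.02  1.22  0.04] F [ 0.4  0.7 -1.6] op 0.0202
```

View pics/f0.png

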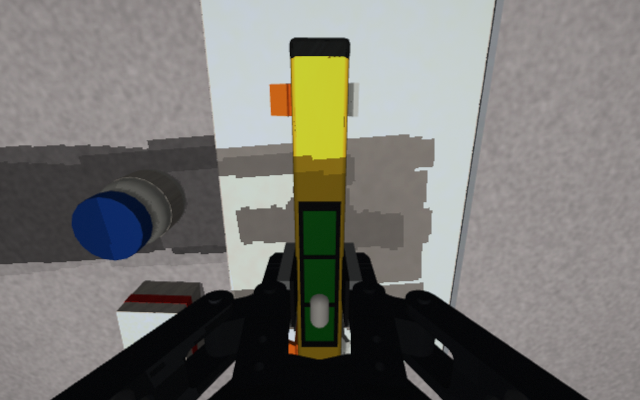

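View pics/f0s.png

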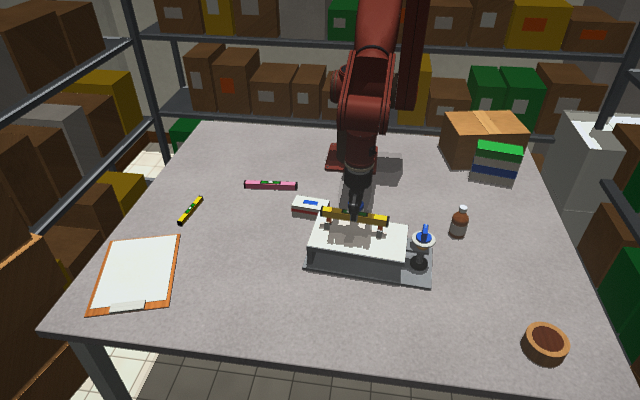

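f0 shows the level at columns 292-347, sitting centrally between the jaw (270) and the wall (358). The bubble is displaced towards the far, higher end, as expected. Pushing down now.

```bash
python3 - <<'E'
from h import *
bx,by,n=board_R(); r=tool_rpy(-n,bx)
N=np.array([.5508,.0480,.0971])
print(move_l(cmd(N+n*.0040,r),feed=.04,max_force=28)); st()
snap("wrist","g0")
E
```

```text
True
t 20.66 p [0.5505 0.0474 0.0735] q [-0.04  0.18  1.82 -0.02  1.14  0.04] F [-0.8  0.1  4.8] op 0.0206
```

View pics/g0.png

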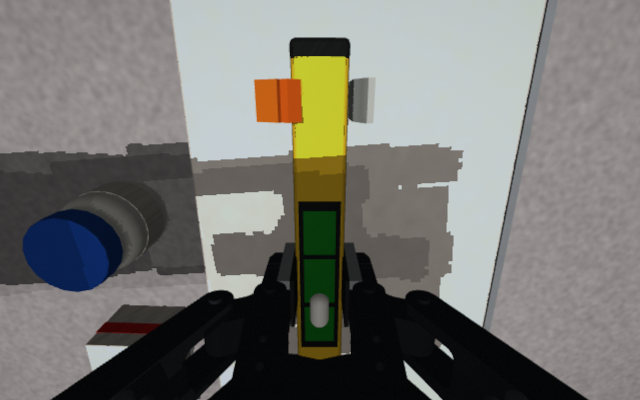

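```bash
python3 - <<'E'
from h import *
bx,by,n=board_R(); r=tool_rpy(-n,bx)
N=np.array([.5508,.0480,.0971])
print(move_l(cmd(N+n*.0030,r),feed=.02,max_force=35)); st()
gripper_to(.05); hold(.2); st()
move_l(cmd(N+n*.075,r),feed=.2)
im,d,K,T=snap("wrist","g1"); st()
im0=im
h=cv2.cvtColor(im,cv2.COLOR_RGB2HSV)
vv,uu=np.mgrid[0:400,0:640]
P=np.stack([uu,vv,np.ones_like(uu)],-1)@np.linalg.inv(K).T*d[...,None]@T[:3,:3].T+T[:3,3]
g=(h[...,1]>100)&(h[...,0]>22)&(h[...,0]<36)&(P[...,2]>.11)&(P[...,2]<.14)&(d>0)&(uu>250)&(uu<400)
g=cv2.erode(g.astype(np.uint8),np.ones((3,3)))>0
Q=P[g]; s=(Q-N)@by; hh=(Q-N)@n
for a in range(-100,101,20):
    k=(s>a*1e-3)&(s<(a+20)*1e-3)
    if k.sum()>10: print(a,k.sum(),np.median(hh[k]).round(4),np.median(((Q-N)@bx)[k]).round(4))
E
```

```text
True
t 20.96 p [0.5506 0.0474 0.0735] q [-0.04  0.18  1.82 -0.02  1.14  0.04] F [-2.5  0.4  5.6] op 0.0203
t 21.55 p [0.5517 0.0473 0.0737] q [-0.04  0.18  1.82 -0.02  1.14  0.04] F [-0.1  1.1  0.7] op 0.0501
t 22.08 p [0.5504 0.049  0.1405] q [-0.04  0.1   1.78 -0.02  1.26  0.04] F [-1.  -0.1  0.2] op 0.0498
-100 329 0.026 0.0011
-80 226 0.0261 0.001
-60 13 0.0261 -0.004
40 596 0.026 -0.001
60 1012 0.026 0.0009
80 697 0.026 0.0003
```

View pics/g1.png

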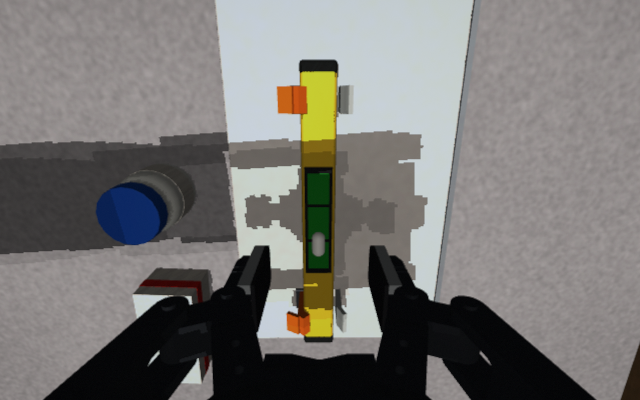

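g1 shows the level seated with both jaws over it, its top 26.0 mm above the board at both ends, and released. The knob is next.

```bash
python3 - <<'E'
from h import *
bx,by,n=board_R(); N=np.array([.5508,.0480,.0971])
im,d,K,T=load("g1.npz")
for uv in ((319,60),(319,341),(318,168),(318,272)): print([round(float(x),4) for x in ((ray(uv,K,T,.123)-N)@by,(ray(uv,K,T,.123)-N)@bx)])
gripper_to(.07)
movep((.54,.262,.19),O(0)); hold(.15); st(); im,d,K,T=snap("wrist","k0")
for s,cc,m in comps(im,"blue",100): print(s.tolist(),cc.round(1),dep(cc,d,K,T).round(4))
E
```

```text
[0.0987, 0.0003]
[-0.1017, 0.0003]
[0.0363, -0.0004]
[-0.0396, -0.0004]
t 23.74 p [0.5401 0.2611 0.1897] q [ 0.32  0.17  1.61 -0.    1.37 -1.25] F [0.2 0.2 0.6] op 0.0702
[21, 0, 66, 44, 2296] [56.5 18.5] [0.3983 0.0441 0.075 ]
[283, 224, 50, 65, 1768] [306.6 253.6] [0.5711 0.2512 0.157 ]
```

View pics/k0.png

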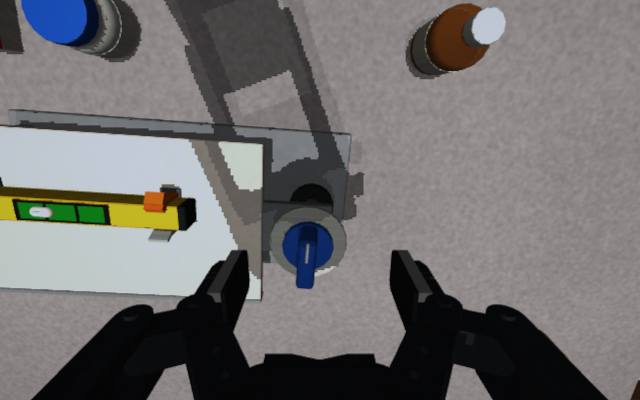

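k0 shows the knob's bar running from about (311,222) to (305,288), close to the view's vertical. Now its position.

```bash
python3 - <<'E'
from h import *
im,d,K,T=load("k0.npz")
vv,uu=np.mgrid[0:400,0:640]
P=np.stack([uu,vv,np.ones_like(uu)],-1)@np.linalg.inv(K).T*d[...,None]@T[:3,:3].T+T[:3,3]
for s,cc,m in comps(im,"blue",100):
    if cc[1]<100: continue
    m=cv2.morphologyEx(m.astype(np.uint8),cv2.MORPH_CLOSE,np.ones((5,5)))>0
    z=P[...,2][m]; print(np.percentile(z,[1,10,25,50,75,90,99]).round(4), np.histogram(z,bins=np.arange(.11,.18,.004)))
    t=m&(P[...,2]>np.percentile(z,97)-.006)
    Q=P[t][:,:2]; rr=cv2.minAreaRect((Q*1e3).astype(np.float32)); print(t.sum(),rr,Q.mean(0)); print(cv2.boxPoints(rr))
    lo=m&(P[...,2]<.135); Q2=P[lo][:,:2]; print("disc",cv2.minEnclosingCircle((Q2*1e3).astype(np.float32)))
a=im[200:300,250:370]; cv2.imwrite("pics/k0c.png",cv2.resize(a,None,fx=5,fy=5,interpolation=cv2.INTER_NEAREST)[:,:,::-1])
E
```

```text
[0.1253 0.1262 0.1267 0.1278 0.1565 0.1572 0.1581] (array([  0,   0,   3, 110, 894,   2,   2,   3,   2,   2,  18, 797,  20,
         0,   0,   0,   0]), array([0.11 , 0.114, 0.118, 0.122, 0.126, 0.13 , 0.134, 0.138, 0.142,
       0.146, 0.15 , 0.154, 0.158, 0.162, 0.166, 0.17 , 0.174, 0.178]))
838 ((530.9345703125, 254.77734375), (13.9683837890625, 140.9589080810547), 85.30813598632812) [0.57908473 0.25073519]
[[460.12    253.58157]
 [600.60657 242.05154]
 [601.74915 255.97311]
 [461.26257 267.50314]]
disc ((583.4014892578125, 249.9960479736328), 23.725563049316406)
```

View pics/k0c.png

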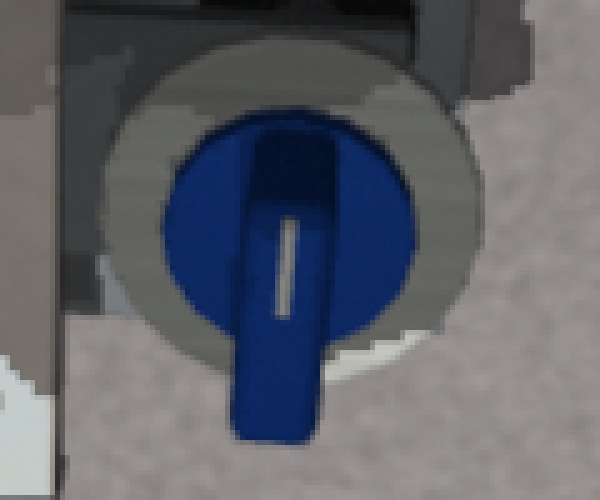

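```bash
python3 - <<'E'
from h import *
im,d,K,T=load("k0.npz")
f=lambda x,y:(250+x/5,200+y/5)
print("bar",ray(f(280,322),K,T,.157).round(4),"ends",ray(f(292,203),K,T,.157).round(4),ray(f(275,441),K,T,.157).round(4))
print("disc",ray(f(289,228),K,T,.127).round(4))
print("white line",ray(f(289,217),K,T,.157).round(4),ray(f(282,320),K,T,.157).round(4))
for p in ((130,170),(460,200),(300,60),(380,350)): print(dep(f(*p),d,K,T).round(4))
vv,uu=np.mgrid[0:400,0:640]
P=np.stack([uu,vv,np.ones_like(uu)],-1)@np.linalg.inv(K).T*d[...,None]@T[:3,:3].T+T[:3,3]
h=cv2.cvtColor(im,cv2.COLOR_RGB2HSV)
t=(P[...,2]>.153)&(P[...,2]<.161)&(d>0)&(uu>290)&(uu<325)&(vv>235)&(vv<292)
Q=P[t][:,:2]; rr=cv2.minAreaRect((Q*1e3).astype(np.float32)); print(t.sum(),rr,Q.mean(0)); print(cv2.boxPoints(rr))
u,s,vt=np.linalg.svd(Q-Q.mean(0),full_matrices=False); print(np.arctan2(vt[0,1],vt[0,0]))
# bubble now
im,d,K,T=load("g1.npz")
E
```

```text
bar [0.5802 0.2506 0.157 ] ends [0.5605 0.2527 0.157 ] [0.601  0.2495 0.157 ]
disc [0.5796 0.2509 0.127 ]
white line [0.5627 0.2522 0.157 ] [0.5798 0.2509 0.157 ]
[0.5724 0.2233 0.1193]
[0.5782 0.2803 0.1193]
[0.5528 0.2528 0.1179]
[0.6081 0.2666 0.1188]
889 ((580.9376220703125, 250.66488647460938), (13.930644035339355, 41.562923431396484), 85.06098937988281) [0.5794548  0.25081372]
[[559.63367 245.51462]
 [601.04224 241.93625]
 [602.2416  255.81516]
 [560.833   259.39352]]
-0.09134542327400352
```

The knob axis is at about (0.580, 0.250), with bar angle -0.087, and the bar measures 41.6 × 13.9 mm as stated. Its distance from the nest comes out at 204 mm instead of the stated 232. All three cameras agree on that, so I trust the measurement. I'll measure the bubble, then turn the knob.

```bash
cat >> h.py <<'E'
def bubble(im,K,T,box,N=np.array([.5508,.0480,.0971]),zt=.1235):
    """offset of bubble from vial middle along board y (m), + towards knob"""
    bx,by,n=board_R(); u0,u1,v0,v1=box
    h=cv2.cvtColor(im,cv2.COLOR_RGB2HSV)
    sub=np.zeros(h.shape[:2],bool); sub[v0:v1,u0:u1]=True
    g=sub&(h[...,0]>45)&(h[...,0]<85)&(h[...,1]>100)
    hull=cv2.convexHull(np.argwhere(g)[:,::-1].astype(np.int32)); m=np.zeros(h.shape[:2],np.uint8); cv2.fillConvexPoly(m,hull,1)
    w=(m>0)&(h[...,1]<80)&(h[...,2]>90)
    def S(k): return np.array([(ray((u,v),K,T,zt)-N)@by for v,u in np.argwhere(k)])
    sg,sw=S(g),S(w); L=(m>0)&(h[...,2]<40); sl=S(L)
    e=(np.percentile(sg,.5)+np.percentile(sg,99.5))/2
    print("vial %.1f..%.1f mid %.2f bubble mean %.2f (%.1f..%.1f) n %d"%(sg.min()*1e3,sg.max()*1e3,e*1e3,sw.mean()*1e3,sw.min()*1e3,sw.max()*1e3,len(sw)))
    print("dark hist",np.histogram((sl-e)*1e3,bins=np.arange(-36,37,2))[0])
    return (sw.min()+sw.max())/2-e
E
python3 - <<'E'
from h import *
im,d,K,T=load("g1.npz")
b=bubble(im,K,T,(300,340,160,280)); print(b)
E
```

```text
vial -36.0..33.2 mid -1.41 bubble mean -17.80 (-25.6..-10.2) n 212
dark hist [21  4  4  6  4  9  6  9  6  9 10 20 14  6  4  6  6  4  6  6  6  4  6  8
 69  6  6  6  6  6  6  6  6  5  3 13]
-0.01648514582812135
```

```bash
python3 - <<'E'
from h import *
o=O(-.087); k=(.580,.2498)
movep(cmd((*k,.185),o),o); gripper_to(.05)
print(move_l(cmd((*k,.133),o),feed=.1,max_force=10)); st()
gripper_to(0,40); st()
q=np.array(observe()["q"]); q[5]+=2.35; set_joints(q.tolist()); hold(.2); st(); print(observe()["torque"])
snap("scene","t0s")
gripper_to(.05); 
o2=O(-.087-2.35); move_l(cmd((*k,.19),o2),feed=.2)
gripper_to(.085)
bx,by,n=board_R(); N=np.array([.5508,.0480,.0971]); r=tool_rpy(-n,by)
movep(cmd(N+n*.10,r),r); hold(.2); st()
im,d,K,T=snap("wrist","t1")
E
```

```text
False
t 25.12 p [0.5802 0.2499 0.1021] q [ 0.28  0.32  1.6   0.    1.22 -1.2 ] F [ 0.9 -1.  -0. ] op 0.0501
t 25.54 p [0.5808 0.251  0.1032] q [ 0.28  0.32  1.6   0.    1.22 -1.2 ] F [-0.5  5.1  3.6] op 0.0135
t 27.76 p [0.5828 0.252  0.1033] q [0.28 0.32 1.6  0.   1.22 1.15] F [ 8.8  5.  -5.4] op 0.0134
[ 1.19705756 -1.15982145 -0.00663171]
t 31.59 p [0.551  0.0496 0.1661] q [-0.04  0.08  1.75 -0.02  1.31 -1.53] F [-0.2 -1.1  0.4] op 0.0846
```

View pics/t1.png

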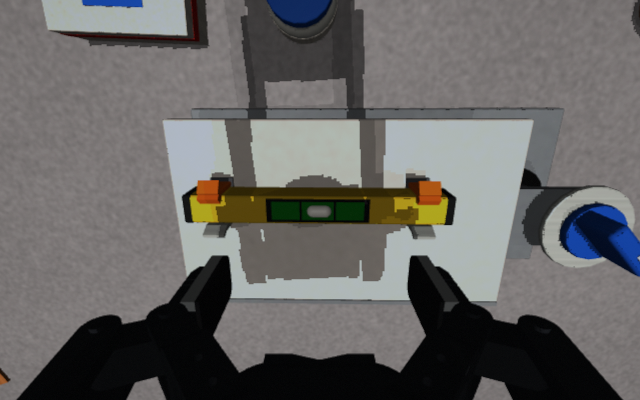

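t1 shows the bubble at about (319,211) between the lines at 301 and 335. Measuring it precisely.

```bash
python3 - <<'E'
from h import *
im,d,K,T=load("t1.npz")
print(dep((240,212),d,K,T),dep((430,214),d,K,T))
b=bubble(im,K,T,(255,385,195,230),zt=.126); print(b)
cv2.imwrite("pics/t1c.png",cv2.resize(im[190:235,255:385],None,fx=6,fy=6,interpolation=cv2.INTER_NEAREST)[:,:,::-1])
vv,uu=np.mgrid[0:400,0:640]
P=np.stack([uu,vv,np.ones_like(uu)],-1)@np.linalg.inv(K).T*d[...,None]@T[:3,:3].T+T[:3,3]
g=(d>0)&(P[...,2]>.08)&(P[...,2]<.12)&(uu>170)&(uu<520)&(vv>122)&(vv<250)
Q=P[g]
for _ in range(4):
    A=np.c_[Q[:,:2],np.ones(len(Q))]; co,*_=np.linalg.lstsq(A,Q[:,2],rcond=None); r=Q[:,2]-A@co; Q=Q[abs(r)<max(.0015,2.5*r.std())]
print(co,co@[.5508,.048,1])
E
```

```text
[ 0.54770058 -0.01035885  0.12612849] [0.55861132 0.12901031 0.1258915 ]
vial -36.6..32.7 mid -1.91 bubble mean -1.51 (-8.7..5.4) n 149
dark hist [23 20  9 10 12 10 11 11 10 12 17 45 36 12 10 10 15 15 10 15 12 10 10 29
 63 10 10 12 10 10  8  7  9  9 19 18]
0.00025676662436991977
[-0.00060603  0.00104658  0.10004764] 0.09976407313918301
```

View pics/t1c.png

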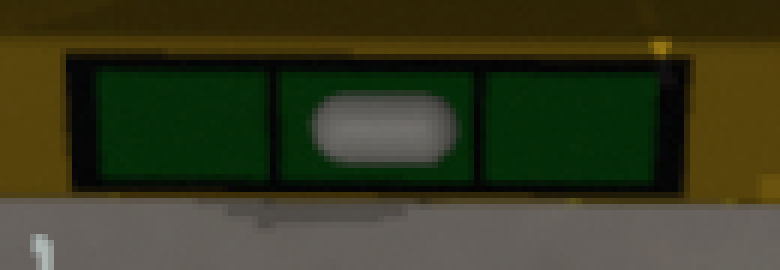

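The bubble is 0.3-0.9 mm from the middle and the board reads level within about 1 mrad. Next I'll press the level down with the open fingers straddling the vial.

```bash
python3 - <<'E'
from h import *
o=O(-.075); by=np.array([.0749,.997,0]); c=np.array([.5508,.048,0])-.002*by
t=lambda z:cmd((c[0],c[1],z),o)
movep(t(.16),o); move_l(t(.125),feed=.12); st()
print(move_l(t(.095),feed=.02,max_force=8)); st()
z=observe()["eef_pos"][2]+TO
F0=observe()["ft_force"][2]
for i in range(8):
    if np.mean([observe()["ft_force"][2] for _ in range(3)])>18: break
    z-=.0006; move_l(t(z),feed=.02); hold(.1); st()
hold(.3)
im,d,K,T=snap("wrist","p0"); st(); print(observe()["torque"])
E
```

```text
t 32.36 p [0.551  0.0462 0.0948] q [-0.06  0.15  1.81 -0.    1.18 -1.55] F [-0.1 -0.5  1.2] op 0.0846
True
t 33.12 p [0.5508 0.046  0.0823] q [-0.06  0.17  1.82  0.    1.15 -1.56] F [-1.8 -1.   5.4] op 0.0853
t 33.48 p [0.5508 0.0461 0.0823] q [-0.06  0.17  1.82  0.    1.15 -1.56] F [-2.3 -0.2  5.5] op 0.0846
t 33.83 p [0.5509 0.0461 0.0822] q [-0.06  0.17  1.82  0.    1.15 -1.56] F [-3.9 -0.6  8.5] op 0.0848
t 34.17 p [0.551  0.0461 0.0822] q [-0.06  0.17  1.82  0.    1.15 -1.56] F [-6.1 -0.2 12.3] op 0.0854
t 34.52 p [0.5511 0.0461 0.0821] q [-0.06  0.17  1.82  0.    1.15 -1.56] F [-6.6  0.  16.4] op 0.0850
t 34.88 p [0.5511 0.046  0.0821] q [-0.06  0.17  1.82  0.    1.15 -1.56] F [-9.4 -0.1 20.5] op 0.0851
t 35.23 p [0.5512 0.046  0.0821] q [-0.06  0.17  1.82  0.    1.15 -1.56] F [-9.4 -0.9 21.1] op 0.0851
[0.3414016  1.54801303 0.16458501]
```

View pics/p0.png

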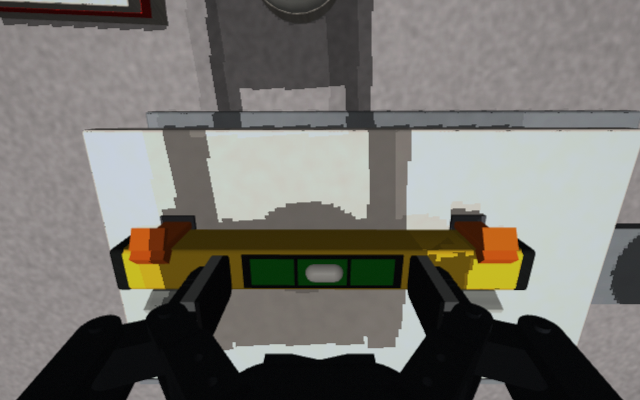

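p0 shows both fingers on the bar, either side of the vial, and the bubble at about (324,273) between the lines at 297 and 350. I'll press slightly harder, let it settle, and measure.

```bash
python3 - <<'E'
from h import *
o=O(-.075); by=np.array([.0749,.997,0]); c=np.array([.5508,.048,0])-.002*by
c[0]-=.0008
z=.0823+TO-.0030-.0010
move_l(cmd((c[0],c[1],z),o),feed=.02); hold(1.2); st()
im,d,K,T=snap("wrist","p1")
print(bubble(im,K,T,(238,408,254,290),zt=.126))
cv2.imwrite("pics/p1c.png",cv2.resize(im[245:300,235:410],None,fx=4.5,fy=4.5,interpolation=cv2.INTER_NEAREST)[:,:,::-1])
snap("top","p1t")
for uv in ((150,275),(500,275),(155,240),(495,240)): print(dep(uv,d,K,T).round(4))
E
```

```text
t 36.67 p [0.5511 0.0461 0.082 ] q [-0.06  0.17  1.82  0.    1.15 -1.56] F [-9.4 -1.5 22.9] op 0.0850
vial -36.4..32.7 mid -1.78 bubble mean -1.26 (-9.4..6.9) n 487
dark hist [ 40  17   9   9   8   8  13  12  12  12  14  92  39  12  14  12  12  12
  15  12  12  14  12  34 100  14  13  12  12  14  12  12  12  15  12  37]
0.0005313901725817658
[ 0.5462 -0.0352  0.1262]
[0.5585 0.1314 0.1264]
[ 0.5265 -0.0259  0.1302]
[0.5367 0.1237 0.1322]
```

View pics/p1c.png

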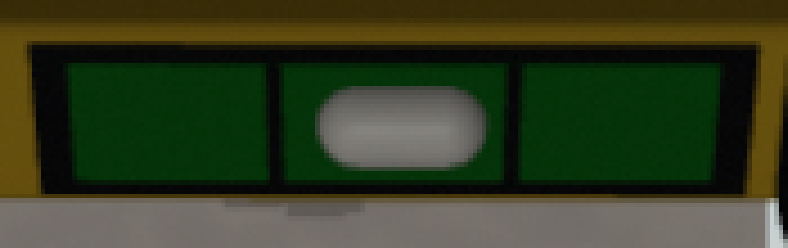

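View pics/p1t.png

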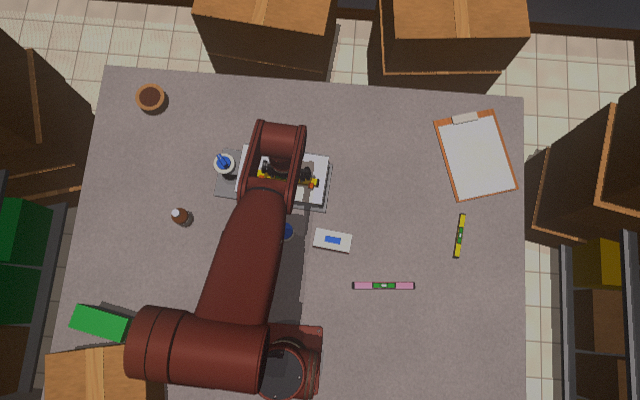

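```bash
python3 - <<'E'
from h import *
st(); job_done(); st()
E
```

```text
t 36.77 p [0.5511 0.0461 0.082 ] q [-0.06  0.17  1.82  0.    1.15 -1.56] F [-9.5 -0.7 23.3] op 0.0849
the job is handed in; nothing more can be done
the job is handed in; nothing more can be done
```

The level is seated in its clips, the bubble is centred between the lines, and I handed the job in at 36.8 s while pressing the level down with about 23 N.

**What I did:** I pushed the level down past both jaws, let go of it, turned the knob 2.35 rad clockwise, then pressed with the open fingers either side of the vial.

**Last checks**
- **Seating:** the level's top was 26 mm above the board at both ends before I turned the knob. It was centred to about 1.5 mm along the clips, with both jaws shut over it.
- **Bubble:** 0.5–0.8 mm from the middle, towards the knob, settled and under load. I left this uncorrected because the bubble has 3.5 mm of room each way. The level's top read 126.2 and 126.4 mm at its two ends.
- **Side force:** the pressing fingers also push about 9 N sideways, towards the fixed walls.
- **Bottle, jar and carton:** I never touched them. The last top picture shows the bottle and carton where they were, with the jar partly hidden by the arm.

**What disagreed with the description**
- **Finger length:** the fingertips are about 31 mm short of the stated tool point. My first grasp therefore closed in the air above the level. A light touch on the bench gave the offset, and I used it from then on.
- **Knob distance:** the knob is about 204 mm from the nest along the board, not 232 mm. I used the measured position.

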